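Clamp the coupling through the press-guard window and start the cycle

ROBOT

A 6-joint arm with a two-finger parallel gripper is mounted at the origin on a cart in front of the work surface, level with it; the furniture and walls round the work are solid. World frame = base frame: x ahead of the robot, y to its left, z up, the work surface at z = 0. Lengths are in m, angles in rad, forces in N, time in s.
With the tool pointing down it reaches from about 0.275 to 0.875 m from the base axis. Payload 12.5 kg.
Tool frame: the origin (TCP) lies at the very end of the fingers, on their centre line; the grasp point (between the pads) lies 19 mm behind it; z points along the fingers, y is the line along which they close (so a half turn about z gives the same grasp; the last joint's range is limited). The gripper opens to 85 mm and grips with 20 to 120 N. Pads are 22 mm wide; open, the fingers measure 114 mm over their backs; the gripper's body (76 mm by 85 mm) begins 54 mm behind the grasp point. The pads swing forward as they close: fully open they stand 13 mm farther back than shut.
Start: joints at [-1.401, 0.351, 1.652, -0, 1.139, -0.085], TCP at [0.139, -0.532, 0.231] pointing down, gripper open.
Joint ranges: [-2.75, 2.75], [-0.79, 2.1], [0.01, 2.65], [-1.57, 4.71], [0.07, 3.14], [-2.87, 2.87]. Speed limits (rad/s): [2.22, 2.22, 2.79, 3.14, 3.14, 3.14].

INTERFACE

Orientations are given as a 3x3 rotation matrix whose columns are the frame's x, y, z axes.
In Python, from bench import manip gives the robot as it stands. Calls block until the motion is done:
- manip.move_ptp(position, orientation): joint-space move of the TCP to a pose.
- manip.move_l(position, attitude=None, max_speed=0.15): straight line of the TCP; attitude=None keeps the orientation; max_speed is the mean speed in m/s.
- manip.move_j(angles): joint-space move.
- manip.set_gripper(opening, effort=None): opening from 0.0 (shut) to 1.0 (fully open); effort is the grip in N (None keeps the last); returns when the fingers have stopped.
- manip.dwell(seconds).
- manip.inverse_kinematics(position, orientation): joint angles nearest the present ones, or None.
- manip.grab_frame(name): name is "scene" or "top" or "wrist"; returns (picture, depth): 400x640x3 uint8, red, green, blue; 400x640 float32, m along the optical axis (not along the pixel's ray), 0 where there is no reading.
- manip.get_calibration(name): a dict with "camera_matrix" (3x3 intrinsics, pixels), "R" (3x3) and "t" (3): a world point X has camera coordinates R X + t. Camera axes: x right, y down, z forward; pixel columns grow to the right and rows downward; lengths in m; the calibration is good to about 2 mm. A picture is of the moment at which its call begins: read the wrist's pose just before it. get_calibration takes no time and is no camera call; for the wrist camera it gives the pose at the moment of the call.
A pose or a line that the arm cannot do raises manip.Unreachable and nothing moves.
- manip.sign_off(): hands the job in; it is judged then, once.
Trained networks look in the newest picture that a camera, given by its name, has taken for a name from the list of things; names that differ only in an ending like _2 or _b are one class to them, and where a whole thing is asked for, a point or a joint stands for the part that bears it (a point fixed in the world has none). Each returns a list of dicts, best first, with "confidence" (0 to 1); they miss things now and then, are a little off and sometimes report something else, mostly with a low value. They report only what shows in the picture. A call takes as long as a camera call. They do not tell look-alikes from the thing itself.
- manip.look_for(camera, name): "at" ([x, y, z] in m, in world coordinates, good to about 4 mm: the middle of the surface that is visible of it).
Readings, each from a call of its own:
- manip.current_time(): time.
- manip.current_qpos(): joint angles.
- manip.current_joint_vel(): joint speeds.
- manip.current_joint_torque(): joint torques, N m.
- manip.current_ee_pos(): TCP position.
- manip.current_tcp_rot(): TCP orientation.
- manip.current_force(): force on the tool from outside, world axes, zero at the start.
- manip.current_ft_torque(): the same for the moment, N m.
- manip.current_grip_width(): opening from 0.0 (shut) to 1.0 (fully open).
- manip.current_grip_force(): force on a finger pad.
Only numpy, scipy, OpenCV 4.12 (cv2) and the standard library are available. Lean on these libraries where they do the work, as an engineer would, in place of code of your own. Each camera call takes 0.05 s, during which the arm holds its last target. There are 200 camera calls.

TASK

One nest of the guarded fixture holds the blue-banded coupling with the hexagonal collar, the other a plain sleeve. With the fingertips, reach down through the guard window of the coupling's side and press that lever all the way down without touching the guard; then draw out, press the start button on the post between the two nests fully in, and let go of it. Pick nothing up, leave the sleeve's lever up, and leave the parts in their nests and the things round the fixture where they are.

Things in the scene. Friction and masses are not known exactly. Their poses are not given: they have to be found in the camera images.
- fixture: Fixed clamping fixture: dark steel base plate (x -117 to +69, y +-125, 12 mm thick) with two stations side by side (left = +y, right = -y), a guard over two levers, two nests in front of it and a button post. Origin on the bench under the guard's centre; x points away from the robot (turned by the yaw), y left, z up. Place and yaw vary.
- guard: Grey guard over the levers, not to be touched: flat level top frame (x +-68, y +-122 mm in the fixture frame, top face 130 mm above the bench, 6 mm thick, bolt heads 2 mm proud) on posts and thin round bars. Two open windows, left and right, each 108 mm in x and 101 mm in y, a 14 mm web between and a 14 mm rim around. Origin and axes as fixture.
- window_left (a point): Centre of the left window, level with the guard's top face (fixture frame: 0, +58, 130 mm).
- window_right (a point): Centre of the right window, level with the guard's top face (fixture frame: 0, -58, 130 mm).
- lever_left (a joint): Left lever, under the left window: 0 = fully up, 0.43 rad = fully down at its stop; starts at 0 to 0.08. Steel bar from a hinge along y (fixture frame: x +60, height 99 mm) 65 mm toward the robot to a black pad 26 x 36 x 12 mm. Stiff, no spring: about 5 N at the pad moves it and it stays where left. Going down it lowers a thin keeper close over the part in its nest.
- lever_right (a joint): Right lever, under the right window; same build and values as the left.
- pad_left (a point): Centre of the top face of the left lever's black pad, where to press; moves with the lever. Within 4 mm of the point below the window centre; 118 mm above the bench when fully up, 90 mm when fully down (40 mm below the guard's top face).
- pad_right (a point): The same point on the right lever's pad.
- nest_left (a point): Floor centre of the left nest, a low aluminium ring (inside diameter 39 mm, 8 mm high) in front of the guard, in line with the left window (fixture frame: -88, +58, 12 mm).
- nest_right (a point): Floor centre of the right nest (fixture frame: -88, -58, 12 mm).
- coupling: Loose pale coupling, 25 x 29 mm and 48 mm tall, with two blue bands and a hexagonal collar at the top, standing in one of the two nests (left or right). Origin at the centre of its underside.
- sleeve: Loose plain grey tube, 34 mm across and 41 mm tall, standing in the other nest. Origin at the centre of its underside.
- start (a joint): Start button: 0 = out, 0.006 m = fully pressed straight down. Spring return; fully in takes 5 N.
- start_top (a point): Centre of the top of the round black start button (26 mm across), which looks up from a round housing on a grey post 44 x 44 mm between the two nests (fixture frame: -88, 0, 140 mm when out, so 10 mm above the top of the guard; the housing ends 10 mm below it).
- spring: Loose bystander: coil spring 18 x 59 mm lying to the right of the fixture. Origin at the centre of its underside.
- hex_key: Loose bystander: black hex key 32 x 104 x 8 mm lying to the left of the fixture. Origin at the centre of its underside.
- tape_roll: Loose bystander: blue roll of tape, 68 mm across, 19 mm high, on the bench to the left. Origin at the centre of its underside.
- spare_sleeve: Loose bystander: a spare plain grey sleeve, 34 mm across and 41 mm tall, standing on the bench left of the fixture, not in a nest. Origin at the centre of its underside.
There are look-alikes about, which are no part of the job. Leave any purple look-alike of the coupling alone.

How it is judged:
By the outcome, as a careful person would: the job done as asked, in the order asked, and still so for the second after the job is handed in, with the robot touching nothing.
It also fails if it takes over 42 s, if anything falls off the work surface, if the arm or the gripper's body presses on something with over 40 N, if the wrist force passes 120 N, or if a joint passes its speed limit or range.

## Working session

There is one attempt and no reset: what is moved stays moved. The work goes in short steps, each a Python script; the robot and the scene stay as the last script left them, time stands still between calls to the robot, and variables do not carry over. Pictures are saved under pics/ and viewed, at most 10 in all, crops included, and the job is handed in when it is done.

```bash
mkdir -p pics
python3 - <<'E'
from bench import manip as m
import cv2,numpy as np
for c in ["scene","top"]:
    p,d=m.grab_frame(c); cv2.imwrite(f"pics/{c}0.png",p[:,:,::-1]); np.savez(f"pics/{c}0.npz",p=p,d=d)
    for n in ["guard","coupling","sleeve","start_top","pad_left","pad_right","lever_left","fixture","nest_left"]:
        print(c,n,[(np.round(r["at"],3).tolist(),round(r["confidence"],2)) for r in m.look_for(c,n)][:4])
    k=m.get_calibration(c); print(k["t"], k["R"].tolist(),k["camera_matrix"].tolist())
print(m.current_time(),m.current_tcp_rot())
E
```

```text
scene guard [([0.539, -0.168, 0.124], 0.58)]
scene coupling [([0.462, -0.22, 0.042], 0.6), ([0.474, -0.382, 0.035], 0.46)]
scene sleeve [([0.442, -0.098, 0.045], 0.59)]
scene start_top [([0.459, -0.159, 0.138], 0.6), ([0.52, -0.18, 0.068], 0.32), ([0.462, -0.008, 0.007], 0.3)]
scene pad_left [([0.541, -0.09, 0.109], 0.71), ([0.458, -0.156, 0.14], 0.37)]
scene pad_right [([0.554, -0.204, 0.106], 0.85)]
scene lever_left [([0.544, -0.17, 0.128], 0.68), ([0.547, -0.094, 0.11], 0.57)]
scene fixture [([0.52, -0.178, 0.076], 0.95), ([0.544, -0.166, 0.127], 0.25)]
scene nest_left [([0.517, -0.176, 0.073], 0.71)]
[-0.51391893  0.23156842  0.75614345] [[0.8230736849098468, -0.5676444408856469, -0.018152078133026203], [-0.36994178610611933, -0.5116097536699779, -0.7754988941593398], [0.4309208559602803, 0.6450079446653085, -0.6310879235234134]] [[406.8522899572176, 0.0, 316.73575803893965], [0.0, 406.8522899572176, 193.04590676377381], [0.0, 0.0, 1.0]]
top guard [([0.547, -0.146, 0.131], 0.61), ([0.543, -0.091, 0.121], 0.42)]
top coupling [([0.467, -0.209, 0.056], 0.54)]
top sleeve [([0.457, -0
[... 234 characters left out ...]
 [([0.548, -0.148, 0.13], 0.74), ([0.555, -0.205, 0.112], 0.58)]
top fixture [([0.532, -0.145, 0.011], 0.94)]
top nest_left [([0.528, -0.149, 0.012], 0.77), ([0.531, -0.296, 0.016], 0.29)]
[-0.13127128  0.56183157  1.0171191 ] [[-0.015570251079796758, -0.9998787487909105, 0.00023451574760804714], [-0.9952843753882648, 0.01547624749375781, -0.0957574951192017], [0.09574225498338795, -0.0017243781011551632, -0.9954046650136117]] [[380.21885722588655, 0.0, 319.39698060706644], [0.0, 380.21885722588655, 201.12309606243224], [0.0, 0.0, 1.0]]
1.0 [[ 9.67723883e-01  2.52012869e-01  2.41123354e-05]
 [ 2.52012869e-01 -9.67723883e-01 -1.38770159e-05]
 [ 1.98368962e-05  1.95057386e-05 -1.00000000e+00]]
```

```bash
cat > h.py <<'E'
import numpy as np
def cloud(k,d):
    v,u=np.mgrid[0:d.shape[0],0:d.shape[1]]; K=k["camera_matrix"]
    c=np.stack([(u-K[0,2])/K[0,0]*d,(v-K[1,2])/K[1,1]*d,d],-1)
    return (c-k["t"])@np.array(k["R"])
E
python3 - <<'E'
from bench import manip as m
import cv2,numpy as np
from h import cloud
for c in ["scene","top"]:
    f=np.load(f"pics/{c}0.npz"); P=cloud(m.get_calibration(c),f["d"]); p=f["p"]
    g=(f["d"]>0)&(P[...,2]>.122)&(P[...,2]<.138)&(P[...,0]>.48)&(P[...,0]<.64)&(P[...,1]>-.3)&(P[...,1]<.02)
    Q=P[g]; r=cv2.minAreaRect((Q[:,:2]*1000).astype(np.float32)); print(c,g.sum(),r,np.median(Q[:,2]))
    # window web+rim mask fit
    from scipy.optimize import minimize
    X=Q[:,:2]
    def cost(a):
        co,s=np.cos(a[2]),np.sin(a[2]); e=X-a[:2]; x=e@[co,s]; y=e@[-s,co]
        out=np.maximum(abs(x)-.068,0)+np.maximum(abs(y)-.122,0)
        inn=np.maximum(np.minimum(.054-abs(x),.0505-abs(abs(y)-.058)),0)
        return np.mean(np.minimum(out+inn,.01))
    b=min((minimize(cost,[.545,-.147,t],method="Nelder-Mead",options=dict(xatol=1e-5,fatol=1e-8,initial_simplex=[[.545,-.147,t],[.555,-.147,t],[.545,-.137,t],[.545,-.147,t+.08]])) for t in (-.2,-.1,0,.1,.2)),key=lambda r:r.fun); print(b.x,b.fun)
    co,s=np.cos(b.x[2]),np.sin(b.x[2])
    for n,q in dict(wl=(0,.058),wr=(0,-.058),st=(-.088,0),nl=(-.088,.058),nr=(-.088,-.058)).items(): print(n,np.round(b.x[:2]+[co*q[0]-s*q[1],s*q[0]+co*q[1]],4))
    bt=(P[...,2]>.135)&(P[...,2]<.15)&(P[...,0]<.48)&(P[...,0]>.43)&(abs(P[...,1]+.155)<.03); print("btn",P[bt].mean(0),bt.sum())
s=cv2.imread("pics/scene0.png");t=cv2.imread("pics/top0.png")
def cr(i,c):
    v,u=[int(x) for x in c]; w=cv2.getRectSubPix(i,(267,200),(u,v)); return cv2.resize(w,(800,600),interpolation=2)
for c,i in (("scene",s),("top",t)):
    k=m.get_calibration(c); q=k["camera_matrix"]@(k["R"]@np.array([.5,-.16,.08])+k["t"]); q=q/q[2]; cv2.imwrite(f"pics/{c}c.png",cr(i,(q[1],q[0]))); print(q)
E
```

```text
scene 2029 ((547.3184814453125, -146.2755126953125), (137.12179565429688, 246.20057678222656), 4.053521633148193) 0.12925279800334313
[ 0.54661899 -0.14717739  0.07575879] 2.2331711883240775e-05
wl [ 0.5422 -0.0893]
wr [ 0.551 -0.205]
st [ 0.4589 -0.1538]
nl [ 0.4545 -0.096 ]
nr [ 0.4633 -0.2117]
btn [ 0.45824092 -0.15557936  0.13905871] 111
top 1729 ((546.7200317382812, -147.2203826904297), (136.40133666992188, 244.30203247070312), 4.4810686111450195) 0.13072273098297857
[ 0.54640923 -0.14710368  0.07808394] 7.203964786300486e-06
wl [ 0.5419 -0.0893]
wr [ 0.5509 -0.2049]
st [ 0.4587 -0.154 ]
nl [ 0.4542 -0.0961]
nr [ 0.4632 -0.2118]
btn [ 0.45878829 -0.1541387   0.14038709] 91
[310.2636791  226.08252529   1.        ]
[327.47595317 221.97446439   1.        ]
```

View pics/scene0.png

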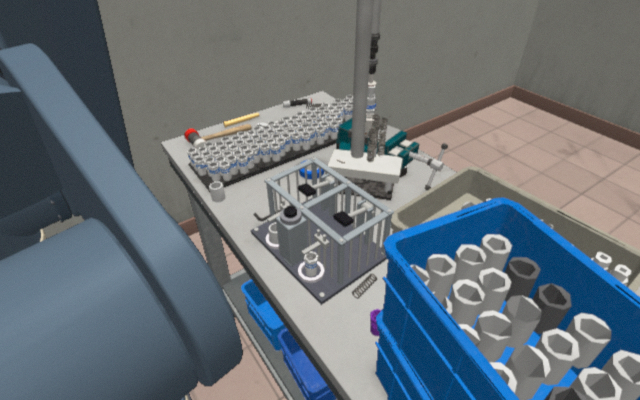

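View pics/scenec.png

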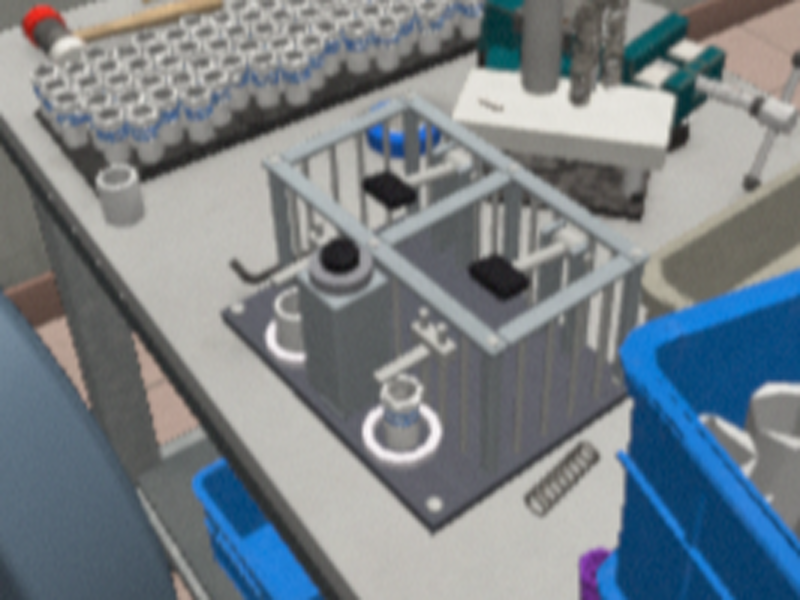

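View pics/topc.png

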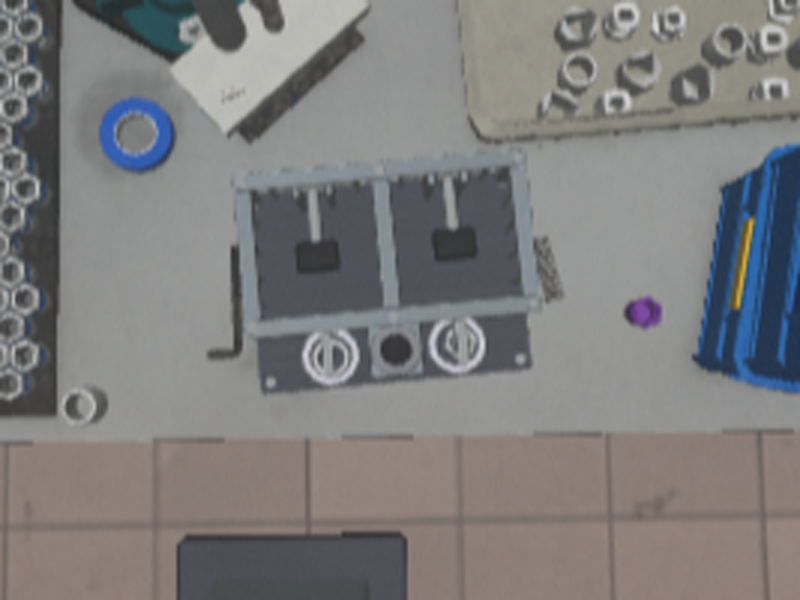

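The scene crop shows the blue-banded hex-collared coupling in the right nest (about 403,405 in the crop) and the plain sleeve in the left nest (290,320). Both levers are up. The top view agrees, so I press the right lever. Next I check how tall the surroundings are along the approach.

Run:
```python
from bench import manip as m
import numpy as np
from h import cloud
H={}
for c in ["scene","top"]:
    f=np.load(f"pics/{c}0.npz"); d=f["d"];P=cloud(m.get_calibration(c),d)[d>0]
    for p in P[P[:,2]>0.05]:
        k=(int(p[0]//.05),int(p[1]//.05)); H[k]=max(H.get(k,0),p[2])
print("rows x .1..0.95, cols y -.7...2 (cm)")
for i in range(2,19): print(f"{i*.05:.2f}",*[f"{100*H.get((i,j),0):3.0f}" for j in range(-14,5)])
a=.077;R=np.array([[np.cos(a),np.sin(a),0],[np.sin(a),-np.cos(a),0],[0,0,-1.]])
print(m.current_qpos())
for p in ([.139,-.532,.38],[.552,-.205,.38],[.552,-.205,.09],[.4585,-.154,.134]): print(p,m.inverse_kinematics(p,R))
```

```text
rows x .1..0.95, cols y -.7...2 (cm)
0.10   0   0  54  54  30  54   0   0   0   0   0   0  28  27   0   0   0   0   0
0.15   0  30  54  56  58  58  58   0   0   0  55  55   0   0   0  40  29   0   0
0.20   0   0  53  54   0   0   0   0   0   0   0  55  54  53  50  42  30   0   0
0.25   0   0   0   0   0   0   0   0   0   0   0  56  55   0   0   0   0   0   0
0.30   0   0   0   0   0   0   0   0   0   0   0   0   0   0   0   0   0   0   0
0.35  31  31  30   0   0   0   0   0   0   0   0   0   0   0   0   0   0   0   0
0.40  26  30  30  30  30  30   0   0   0   8  14  14   9   0   0   0   0   7   7
0.45  26  26  26  26  26  30   5   0  13  14  14  14  14  13   0   0   0   7   7
0.50  26  26  26  26  30  30   0   0  14  12  13  13  12  13   0   0   0   7   7
0.55  30  30  31  30  30  30   0   0  13  12  13  13  13  13   0   0   0   7   7
0.60   0   0  30  31  30   0   8   8  13  13  14  14  13  14   0   0   0   7   7
0.65   9   8   9   8   8   8   8   8   8   8   0   0  58  58   8   0   0   7   7
0.70   9   8   5   0   0   5   0   0   0   9   0   8  58  67  66  57   0   7   7
0.75   9  
[... 198 characters left out ...]
12  12   9  11  10  10  10   0   6
0.90   9   9   8   8   8   8   8   8   8   8  12   0   0   6   6   0   0   0   6
[-1.40059169e+00  3.50714607e-01  1.65179549e+00  2.35767085e-05
  1.13906480e+00 -8.45649232e-02]
[0.139, -0.532, 0.38] [-1.39989963e+00  2.42192810e-01  1.43480386e+00 -4.44089210e-16
  1.46459598e+00  9.38966987e-02]
[0.552, -0.205, 0.38] [-4.34641931e-01  3.21437982e-01  1.33070916e+00 -4.44089210e-16
  1.48944551e+00  1.05915440e+00]
[0.552, -0.205, 0.09] [-4.34641931e-01  5.94174892e-01  1.65868557e+00 -4.44089210e-16
  8.88732189e-01  1.05915440e+00]
[0.4585, -0.154, 0.134] [-4.20327205e-01  3.66152466e-01  1.90994008e+00 -4.44089210e-16
  8.65500103e-01  1.07346912e+00]
```

Run:
```python
from bench import manip as m
import numpy as np,cv2
from h import cloud
a=.077;R=np.array([[np.cos(a),np.sin(a),0],[np.sin(a),-np.cos(a),0],[0,0,-1.]])
m.set_gripper(0.0)
m.move_l([.139,-.532,.38],max_speed=.3)
m.move_ptp([.30,-.36,.38],R)
m.move_ptp([.551,-.205,.30],R)
print(m.current_time(),m.current_ee_pos(),m.current_force())
k=m.get_calibration("wrist"); p,d=m.grab_frame("wrist")
for n in ["pad_right","start_top","coupling","guard"]: print(n,[(np.round(r["at"],3).tolist(),round(r["confidence"],2)) for r in m.look_for("wrist",n)][:3])
print(np.array(k["R"]).T@-np.array(k["t"]))
cv2.imwrite("pics/w1.png",p[:,:,::-1])
```

```text
4.5083 [ 0.55048233 -0.20617088  0.30041485] [ 0.04048186 -1.08326767  1.3497174 ]
pad_right [([0.557, -0.197, 0.111], 0.79)]
start_top [([0.462, -0.155, 0.141], 0.79)]
coupling [([0.668, 0.086, 0.02], 0.6)]
guard [([0.554, -0.141, 0.134], 0.96)]
[ 0.61541825 -0.20100502  0.44344997]
```

View pics/w1.png

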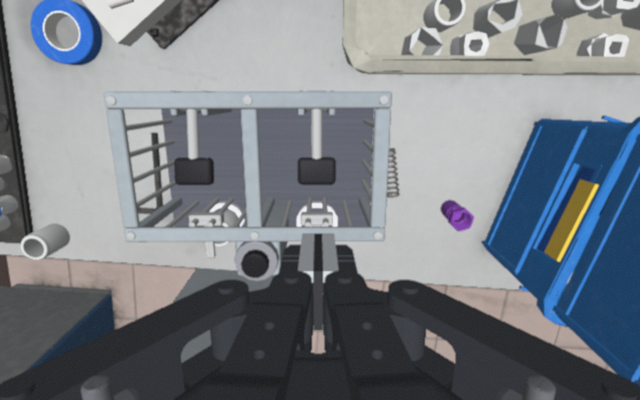

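The wrist view shows the right pad (317,170) centred in its window, with the shut fingertips above it (320,250). Before entering I measure the gripper's width near the tips.

Run:
```python
from bench import manip as m
import numpy as np
from h import cloud
R=m.current_tcp_rot();t=m.current_ee_pos()
k=m.get_calibration("wrist");p,d=m.grab_frame("wrist")
P=cloud(k,d)
Q=((P[d>0]-t)@R); 
for z in range(-80,10,8):
    s=Q[(Q[:,2]*1000>=z)&(Q[:,2]*1000<z+8)&(abs(Q[:,0])<.15)&(abs(Q[:,1])<.15)]
    if len(s): print(z,len(s),(1000*s.min(0)).round(),(1000*s.max(0)).round())
for (v,u) in ((170,317),(170,194),(162,317),(178,317),(170,303),(170,330),(260,256)): print(u,v,P[v,u].round(4))
```

```text
-80 11828 [ -5. -57. -80.] [ 18.  57. -72.]
-72 7107 [ -8. -51. -72.] [ 18.  51. -64.]
-64 6448 [ -9. -45. -64.] [ 14.  44. -56.]
-56 4571 [-10. -38. -56.] [ 15.  37. -48.]
-48 1693 [-12. -31. -48.] [ 15.  31. -40.]
-40 1027 [-11. -14. -40.] [ 13.  16. -32.]
-32 658 [  7. -14. -32.] [ 12.  13. -24.]
-24 640 [  6. -14. -24.] [ 12.  13. -16.]
-16 509 [  7. -14. -16.] [12. 13. -8.]
-8 144 [  7. -12.  -8.] [12. 12. -3.]
317 170 [ 0.55   -0.2052  0.1132]
194 170 [ 0.5415 -0.0905  0.1142]
317 162 [ 0.5579 -0.2046  0.115 ]
317 178 [ 0.5426 -0.2057  0.1143]
303 170 [ 0.549  -0.1921  0.1131]
330 170 [ 0.5512 -0.2173  0.1144]
256 260 [ 0.4671 -0.1552  0.1404]
```

Only ±31 mm wide at window depth, so there is ample room. Descending.

Run:
```python
from bench import manip as m
import numpy as np
x,y=.550,-.205
m.move_l([x,y,.125],max_speed=.1); m.dwell(.2)
f0=m.current_force(); print(m.current_ee_pos(),f0)
z=.125; i=0
while z>.084:
    z-=.0015; m.move_l([x,y,z],max_speed=.05); f=m.current_force()-f0; i+=1
    print(round(z,4),np.round(m.current_ee_pos(),4),f.round(1))
    if f[2]>30 or (z>.105 and f[2]>20): break
m.dwell(.2); print(m.current_ee_pos(),m.current_force()-f0,m.current_time())
p,d=m.grab_frame("wrist")
import cv2; cv2.imwrite("pics/w2.png",p[:,:,::-1])
```

```text
[ 0.55010127 -0.20501604  0.12523317] [-0.14791851 -0.70486707 -0.05656945]
0.1235 [ 0.5499 -0.205   0.1234] [1.  1.  0.8]
0.122 [ 0.5499 -0.205   0.1219] [-0.3  0.9 -0.1]
0.1205 [ 0.5499 -0.205   0.1204] [-0.   0.8 -0.5]
0.119 [ 0.55   -0.205   0.1189] [-0.1  0.3  0.6]
0.1175 [ 0.55   -0.205   0.1174] [ 0.5  0.9 -0.3]
0.116 [ 0.55   -0.205   0.1159] [-0.2  0.8  0.9]
0.1145 [ 0.5501 -0.2051  0.1145] [-0.9  0.2  1.2]
0.113 [ 0.55   -0.2051  0.113 ] [-0.7  0.3  1.9]
0.1115 [ 0.5499 -0.205   0.1114] [-0.3  0.7  1.4]
0.11 [ 0.55   -0.205   0.1098] [-0.5  0.4  1.1]
0.1085 [ 0.55   -0.2049  0.1083] [-0.4 -0.5  0.9]
0.107 [ 0.55   -0.2049  0.1068] [-0.5  0.4  0.8]
0.1055 [ 0.55   -0.205   0.1053] [ 0.2  0.5 -1.1]
0.104 [ 0.5499 -0.205   0.1039] [-0.7  0.5  1.9]
0.1025 [ 0.5499 -0.205   0.1024] [-1.4  0.4  2.3]
0.101 [ 0.5499 -0.205   0.1009] [-1.5  0.4  2.4]
0.0995 [ 0.5499 -0.205   0.0993] [-2.4  0.8  1.7]
0.098 [ 0.55   -0.205   0.0979] [-1.1  0.5  2.7]
0.0965 [ 0.55   -0.205   0.0964] [-1.9  0.9  1.9]
0.095 [ 0.5501 -0.205   0.0949] [-1.   1.2  2.1]
0.0935 [ 0.5502 -0.205   0.0935] [0.6 0.6 3.2]
0.092 [ 0.5503 -0.205   0.0922] [-0.1  1.4  4.8]
0.0905 [ 0.5504 -0.2051  0.0917] [-4.6  2.8 16.1]
0.089 [ 0.5506 -0.2051  0.0914] [-9.8  5.6 28.5]
0.0875 [ 0.5507 -0.2052  0.091 ] [-14.6   7.   41.3]
[ 0.55064398 -0.20520177  0.09101061] [-14.10254708   6.04892165  41.35650241] 13.3583
```

View pics/w2.png

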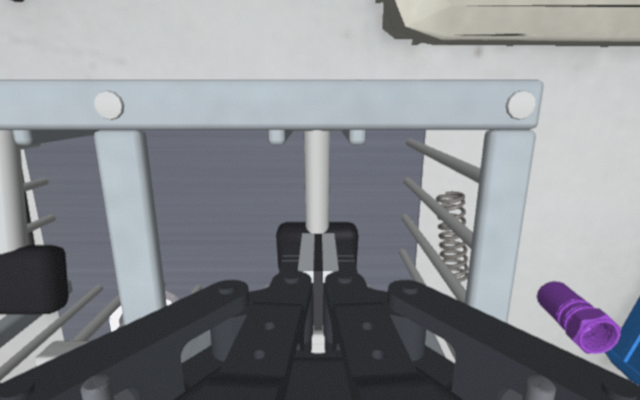

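The lever is hard on its stop: the force climbs steeply at z≈0.091, and the pad (317,245) is well down and clear of the guard frame. Drawing out and going to the button.

Run:
```python
from bench import manip as m
import numpy as np,cv2
x,y=.550,-.205
m.move_l([x,y,.10],max_speed=.05)
m.move_l([x,y,.22],max_speed=.12)
p,d=m.grab_frame("wrist"); cv2.imwrite("pics/w3.png",p[:,:,::-1])
print("pad",[(np.round(r["at"],3).tolist(),round(r["confidence"],2)) for r in m.look_for("wrist","pad_right")][:3])
x,y=.459,-.1545
m.move_l([x,y,.20],max_speed=.15)
m.move_l([x,y,.146],max_speed=.1); m.dwell(.2)
f0=m.current_force(); z=.146
while z>.125:
    z-=.001; m.move_l([x,y,z],max_speed=.05); f=m.current_force()-f0
    print(round(z,4),np.round(m.current_ee_pos(),4),f.round(1))
    if f[2]>22: break
m.dwell(.3); print(m.current_ee_pos(),m.current_force()-f0)
m.move_l([x,y,.25],max_speed=.1)
m.dwell(.3);print(m.current_time(),m.current_ee_pos())
for c in ["scene","top"]:
    p,d=m.grab_frame(c); cv2.imwrite(f"pics/{c}9.png",p[:,:,::-1])
    for n in ["pad_right","pad_left","start_top","coupling","sleeve"]: print(c,n,[(np.round(r["at"],3).tolist(),round(r["confidence"],2)) for r in m.look_for(c,n)][:2])
i=cv2.imread("pics/scene9.png"); cv2.imwrite("pics/scene9c.png",cv2.resize(cv2.getRectSubPix(i,(267,200),(310,226)),(800,600),interpolation=2))
```

```text
pad [([0.561, -0.202, 0.091], 0.78)]
0.145 [ 0.459  -0.1545  0.1451] [-0.2  0.6 -1. ]
0.144 [ 0.459  -0.1545  0.1439] [0.2 0.6 0.6]
0.143 [ 0.459  -0.1545  0.1429] [-0.3  1.3 -0.2]
0.142 [ 0.459  -0.1545  0.1419] [ 0.6 -0.6  0.6]
0.141 [ 0.459  -0.1545  0.1409] [-1.2 -0.5 -1.1]
0.14 [ 0.4591 -0.1546  0.1401] [1.1 0.5 0.8]
0.139 [ 0.4591 -0.1546  0.139 ] [ 0.  -0.1  1.5]
0.138 [ 0.4591 -0.1545  0.138 ] [-0.2  0.3  1.7]
0.137 [ 0.4591 -0.1545  0.137 ] [0.2 0.9 3.1]
0.136 [ 0.4591 -0.1545  0.1361] [ 0.6 -0.2  2.3]
0.135 [ 0.4591 -0.1545  0.135 ] [1.6 1.2 3.8]
0.134 [ 0.4591 -0.1546  0.1341] [ 1.6 -0.2  5.7]
0.133 [ 0.4592 -0.1546  0.1339] [-3.6  1.4 15.6]
0.132 [ 0.4592 -0.1546  0.1336] [-7.5  2.8 28. ]
[ 0.45922603 -0.15459615  0.13363082] [-7.57319878  2.98467665 27.09532995]
22.2417 [ 0.45892933 -0.1544999   0.24980253]
scene pad_right [([0.557, -0.205, 0.089], 0.84)]
scene pad_left [([0.544, -0.087, 0.107], 0.61)]
scene start_top [([0.456, -0.159, 0.142], 0.62)]
scene coupling [([0.46, -0.222, 0.041], 0.64), ([0.48, -0.384, 0.03], 0.63)]
scene sleeve [([0.461, -0.007, 0.005], 0.56), ([0.441, -0.097, 0.042], 0.51)]
top pad_right [([0.556, -0.203, 0.09], 0.6)]
top pad_left [([0.576, -0.088, 0.103], 0.48)]
top start_top [([0.556, -0.205, 0.094], 0.41)]
top coupling [([0.486, -0.379, 0.041], 0.46)]
top sleeve []
```

View pics/scene9c.png

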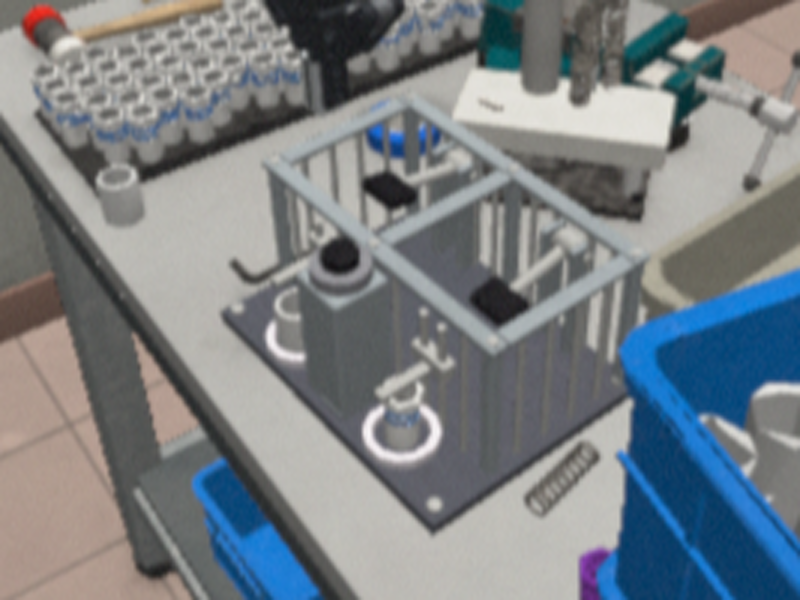

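View pics/w3.png

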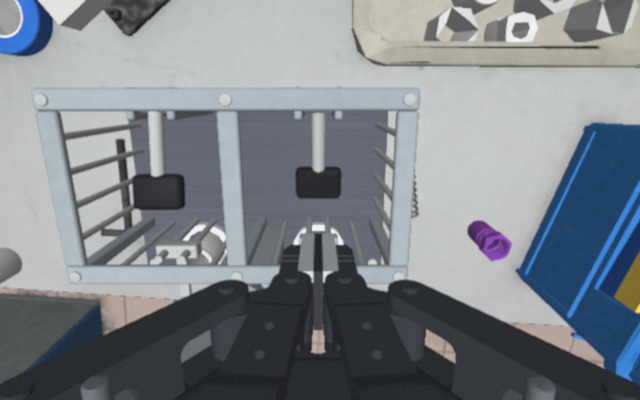

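The right lever is down (scene crop 498,298) with its keeper over the coupling (403,385). The left lever is still up (390,188), the button is back out (340,255), and everything else is in place.

```bash
python3 -c "
from bench import manip as m
print(m.sign_off())"
```

```text
the job is handed in; nothing more can be done
None
```

Job handed in: I pressed the right (coupling-side) lever down to its stop without touching the guard, then pressed the start button fully in and let it go. The sleeve's lever is still up, nothing else was moved, and the work took about 22 s of the 42 s allowed.

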